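# Check a housing at the inspection station

## Task

Take the tall slim plastic housing, lower it upright into the aluminium nest of the inspection station until it stands fully down, and only then let go of it. Next push the station's slanted sprung plunger all the way in along its axis, hold it there for about a second, and let it spring back out. Leave the housing standing in the nest, and leave the two other housings where they are.

Things in the scene. Friction and masses are not known exactly. Their poses are not given: they have to be found in the camera images.
- housing: the tall slim housing: upright block of blue-grey plastic with vent slots, 30 mm thick (its x), 60 mm wide (its y), 110 mm tall (z), about 0.16 kg, standing on the table. It is the same turned by half a turn about z. Origin: centre of its underside
- squat_housing: another blue-grey housing, 60 x 60 x 60 mm, not to be moved. Origin: centre of its underside
- wide_housing: another blue-grey housing, 58 x 60 mm and 110 mm tall, too thick for the nest, not to be moved. Origin: centre of its underside
- station: inspection station, fixed on the table: aluminium base plate 160 mm (x, -80 to 80) by 360 mm (y, -170 to 190), 12 mm thick. Origin on the table, z up; +y runs from the nest (y = -100 mm) to the plunger. White tower at x -45 to 45, y 0 to 40 mm. As the plunger goes in, a 12 mm probe rod slides from the tower to the nest
- hood (a point): middle of the lower edge of the station's white lamp hood, at the station's y = 100 mm, z = 230 mm, axes as the station's. From here the hood runs 100 mm towards -y (onto the tower), 50 mm to either side in x and 25 mm up. It hangs over the plunger's inner side, so an upright tool cannot push the plunger home; lean the tool towards +y
- nest (a point): centre of the nest's floor, 12 mm above the table, axes as the station's. The nest's pocket is 34 mm (x) by 64 mm (y), and its aluminium walls, 10 mm thick, rise 45 mm above this floor, with a U-shaped gap in the two narrow sides
- plunger_top (a point): centre of the flat outer face of the plunger's round black knob, 44 mm across, 14 mm thick; moves with it. Out, it lies at the station's y = 120 mm, z = 140 mm. Its z axis points outwards along the plunger's axis, leaning 35 degrees from vertical towards the station's +y; push along its -z. Below is the fixed steel barrel, 46 mm across
- plunger (a joint): stroke of the plunger in m: 0 out (a spring holds it there), 0.025 fully in, against the stop; the spring resists with 5 N at first and 11 N when fully in
Not all that is in view belongs to the job. Leave any purple look-alike of the housing alone.

How it is judged:
By the outcome, as a careful person would: the job done as asked, in the order asked, and still so for the second after the job is handed in, with the robot touching nothing.
It also fails if it takes over 56 s, if anything falls off the work surface, if the arm or the gripper's body presses on something with over 40 N, if the wrist force passes 120 N, or if a joint passes its speed limit or range.

## Robot

A 6-joint arm with a two-finger parallel gripper is mounted at the origin on the work surface. World frame = base frame: x ahead of the robot, y to its left, z up, the work surface at z = 0. Lengths are in mm, angles in rad, forces in N, time in s.
With the tool pointing down it reaches from about 300 to 775 mm from the base axis. Payload 14.6 kg.
Tool frame: the origin (TCP) lies midway between the tips of the shut fingers; the grasp point (between the pads) lies 19 mm behind it; z points along the fingers, y is the line along which they close (so a half turn about z gives the same grasp; the last joint's range is limited). The gripper opens to 94 mm and grips with 3 to 60 N. Pads are 16 mm wide; open, the fingers measure 119 mm over their backs; the gripper's body (75 mm by 177 mm) begins 78 mm behind the grasp point.
Start: joints at [1.159, 0.3, 1.521, -0, 1.321, -0.067], TCP at [185.902, 517.619, 205.446] pointing down, gripper open.
Joint ranges: [-3.03, 3.03], [-0.79, 2.21], [0.23, 2.52], [-1.04, 4.18], [0, 3.07], [-2.55, 2.55]. Speed limits (rad/s): [2.22, 2.22, 2.57, 3.14, 3.14, 3.14].

## Interface

Orientations are given as [roll, pitch, yaw] about the fixed x, y, z axes, in that order (R = Rz(yaw) Ry(pitch) Rx(roll)).
In Python, from cell import manip, camera gives the robot as it stands.
- The arm moves only by the tool move_arm, never from a script. Its arguments are lists of equal length, an entry for each row: "dp": the shift along the world's x, y, z in mm, a list of three; "rotation": the turn, a rotation vector about the world's x, y, z in rad, a list of three; "hand": the opening, from 0 (shut) to 1 (fully open). A call has 1 to 10 rows; each row shifts and turns the commanded pose from where the row before left it; what a row does not reach is not made up. A row lasts 1/8 s, in which the tool goes at most 62.5 mm and 10.7 degrees, less where a joint would pass 70% of its speed; a pose out of reach is approached as far as the arm can. A call with a gripper value outside its range is refused whole. The fingers move at their own pace and stop on an object; "newtons" is the grip in N (left out, the last holds). Time passes only in rows, so rows that do not move let the fingers close. It gives the time, the measured TCP pose, the force, the opening and the grip force at its end, in the units of the state.
- manip.read_state(): the state, without advancing time (a new reading comes with each control period).
- camera(name): name is "scene" or "top"; returns a dict with "image" (480x640x3 uint8, red, green, blue), "fx", "fy", "cx", "cy" (pixels), "R" (3x3) and "t" (3): a world point X has camera coordinates R X + t. Camera axes: x right, y down, z forward; pixel columns grow to the right and rows downward; lengths in mm; the calibration is good to about 2 mm. A picture is of the moment at which its call begins. There is no depth.
- manip.sign_off(): hands the job in; it is judged then, once.
The state is a dict: "clock": time; "joints": joint angles; "qd": joint speeds; "effort": joint torques, N m; "eef_pos": TCP position; "eef_rot": TCP orientation; "wrist_force": force on the tool from outside, world axes, zero at the start; "moment": the same for the moment, N m; "finger_gap": finger opening in mm; "finger_force": force on a finger pad.
Only numpy, scipy, OpenCV 4.12 (cv2) and the standard library are available. Lean on these libraries where they do the work, as an engineer would, in place of code of your own. Each camera call takes 0.05 s, during which the arm holds its last target. There are 200 camera calls.

## Working session

There is one attempt and no reset: what is moved stays moved. The work goes in short steps, Python scripts to look and compute and a tool call to move; the robot and the scene stay as the last step left them, time stands still between calls to the robot, and variables do not carry over. Pictures are saved under pics/ and viewed, at most 10 in all, crops included, and the job is handed in when it is done.

Besides the shell and the picture viewer there is one more tool, called by a JSON object that holds its "method" and its "body". move_arm: Moves the arm, as the interface text tells. Its arguments: {"type":"object","properties":{"dp":{"type":"array","items":{"type":"array","items":{"type":"number"}}},"rotation":{"type":"array","items":{"type":"array","items":{"type":"number"}}},"hand":{"type":"array","items":{"type":"number"}},"newtons":{"type":"number"}},"required":["dp","rotation","hand"]}

```bash
ls; mkdir -p pics; python3 - <<'E'
from cell import manip, camera
import cv2,numpy as np,pickle
for n in("scene","top"):
    c=camera(n);pickle.dump(c,open(f"{n}.pkl","wb"));cv2.imwrite(f"pics/{n}0.png",c["image"][:,:,::-1])
    print(n,c["fx"],c["cx"],c["cy"],(-np.array(c["R"]).T@c["t"]).round(),np.round(c["R"],3).tolist())
print(manip.read_state())
E
```

```text
pics
scene 462.0706931896369 333.0532324874192 238.55695345816267 [1122. -400.  853.] [[0.474, 0.881, -0.006], [0.651, -0.355, -0.671], [-0.593, 0.314, -0.742]]
top 540.6196305419855 323.6987532227999 245.68428308348513 [ 382.  -96. 1403.] [[0.018, -1.0, 0.003], [-0.987, -0.018, -0.161], [0.161, -0.0, -0.987]]
{'clock': 0.1, 'joints': array([ 1.15940966e+00,  3.00446784e-01,  1.52153115e+00, -2.77252324e-05,
        1.32072597e+00, -6.65947301e-02]), 'qd': array([-5.46316525e-04, -4.97935060e-05, -8.62529211e-04, -6.63963961e-04,
       -5.89570198e-04, -1.06118877e-04]), 'effort': array([ 1.12407946e-03, -5.32641363e+01, -3.53281510e+01,  7.09531526e-02,
        2.35219148e-02, -4.41467603e-05]), 'eef_pos': array([185.80746419, 517.39873159, 204.92079828]), 'eef_rot': array([-3.14048208e+00, -4.71528490e-05,  2.79680757e+00]), 'wrist_force': array([-0.34940427,  0.20287607, -0.27531836]), 'moment': array([-0.03997904,  0.03281166,  0.02516776]), 'finger_force': 0.0, 'finger_gap': 94.14975295520757}
```

View pics/scene0.png

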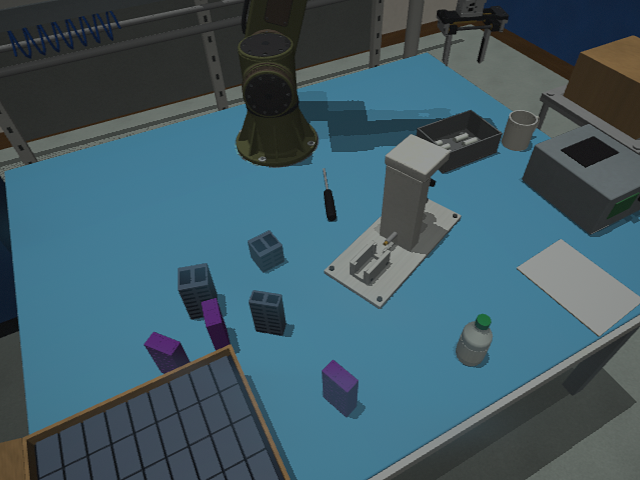

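View pics/top0.png

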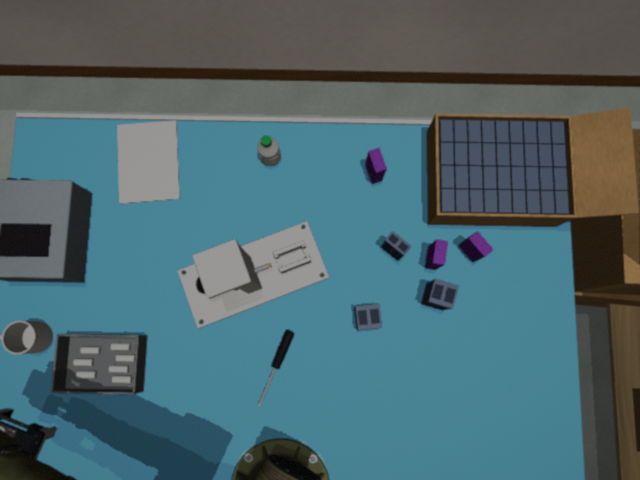

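Scene view: the blue-grey candidates are slim at scene (267,313) / top (396,245), wide at (197,290) / (440,293), and squat at (266,250) / (368,317). The purple look-alikes are at scene (340,388), (214,324) and (165,352). By description I choose (267,313) / (396,245). The station's nest is at top (292,256), and its tower is at (222,268). Next I check the choice in a close crop.

```bash
cat > h.py <<'E'
import cv2,numpy as np,pickle
def load(n): return pickle.load(open(f"{n}.pkl","rb"))
def ray(c,u,v,z):
    R=np.array(c["R"]);o=-R.T@c["t"];d=R.T@[(u-c["cx"])/c["fx"],(v-c["cy"])/c["fy"],1]
    return o+d*(z-o[2])/d[2]
def proj(c,X):
    p=np.array(c["R"])@X+c["t"];return np.array([c["fx"]*p[0]/p[2]+c["cx"],c["fy"]*p[1]/p[2]+c["cy"]])
E
python3 - <<'E'
from h import *
t=load("top");s=load("scene")
a=cv2.resize(t["image"][210:340,170:330],None,fx=5,fy=5,interpolation=cv2.INTER_CUBIC)[:,:,::-1][:,:,:]
b=cv2.resize(t["image"][215:275,365:430],None,fx=6,fy=6,interpolation=cv2.INTER_CUBIC)[:,:,::-1]
d=cv2.resize(s["image"][275:345,235:300],None,fx=6,fy=6,interpolation=cv2.INTER_CUBIC)[:,:,::-1]
cv2.imwrite("pics/st.png",a[:600,:800])
cv2.imwrite("pics/hs.png",np.hstack([cv2.copyMakeBorder(b,0,60,0,0,0),d]))
# screws approx & ridge
for n,c,pts in(("top",t,[(304,227),(323,275),(201,321),(184,273)]),("scene",s,[(332,270),(379,299),(457,215)])):
    print(n,[ray(c,*p,12).round().tolist() for p in pts])
# masks
for n,c,p in(("top",t,(396,245)),("scene",s,(267,313))):
    hsv=cv2.cvtColor(c["image"],cv2.COLOR_RGB2HSV);print(n,[hsv[p[1]+j,p[0]+i].tolist() for i,j in((0,0),(-6,-6),(6,6),(30,0),(0,12))])
E
```

```text
top [[657.0, -43.0, 12.0], [532.0, -95.0, 12.0], [409.0, 213.0, 12.0], [531.0, 264.0, 12.0]]
scene [[535.0, -93.0, 12.0], [656.0, -41.0, 12.0], [530.0, 273.0, 12.0]]
top [[107, 61, 109], [110, 83, 55], [110, 63, 93], [99, 146, 103], [107, 105, 17]]
scene [[104, 85, 51], [104, 93, 55], [103, 108, 33], [99, 133, 149], [104, 74, 45]]
```

View pics/hs.png

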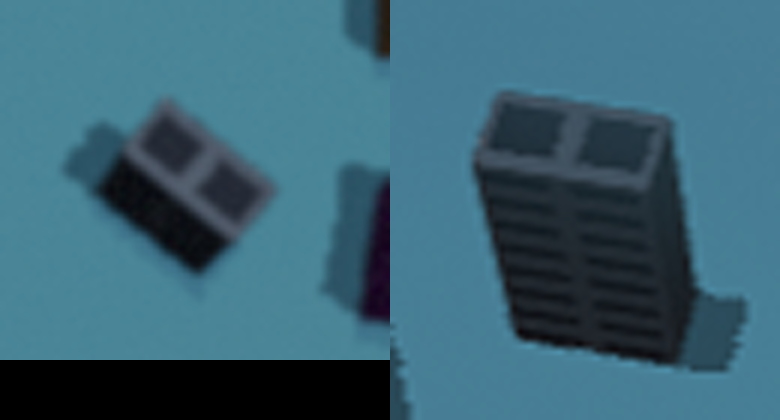

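View pics/st.png

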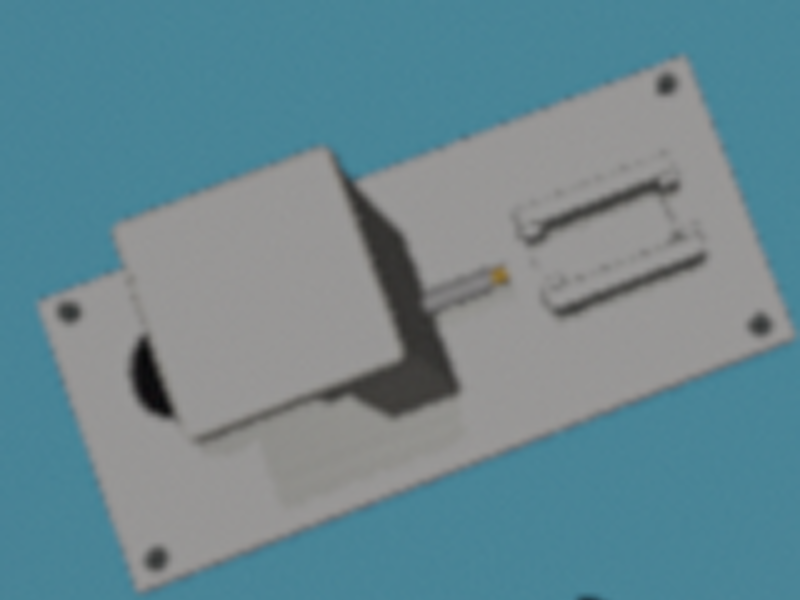

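The crop confirms it: a slim 1:2 top face with vent slots in both halves, top-face corners in the top crop at (168,97), (275,188), (230,240), (122,150). The station crop shows the plate corners at (683,55), (795,340), (137,592), (37,303). The nest is open, with the probe rod pointing at it.

```bash
cat > m.py <<'E'
from h import *
t=load("top");s=load("scene")
def fit(P,Q): # Q model -> P world, 2D rigid
    P=np.array(P)[:,:2];Q=np.array(Q,float);p=P-P.mean(0);q=Q-Q.mean(0)
    a=np.arctan2((q[:,0]*p[:,1]-q[:,1]*p[:,0]).sum(),(q*p).sum());R=np.array([[np.cos(a),-np.sin(a)],[np.sin(a),np.cos(a)]])
    o=P.mean(0)-R@Q.mean(0);return o.round(1),round(a,4),np.abs(P-(Q@R.T+o)).max().round(1),R
def quad(c,mask,k):
    cs,_=cv2.findContours(mask,cv2.RETR_EXTERNAL,cv2.CHAIN_APPROX_NONE);ct=max(cs,key=cv2.contourArea)
    return cv2.convexHull(ct)[:,0]
# housing top face z=110
H=[(15,-30),(15,30),(-15,30),(-15,-30)]
tp=[((x+.5)/6-.5+365,(y+.5)/6-.5+215) for x,y in((168,97),(275,188),(230,240),(122,150))]
sp=[((x+.5)/6-.5+235,(y+.5)/6-.5+275) for x,y in((105,92),(283,118),(255,190),(83,165))]
for n,c,p in(("top",t,tp),("scene",s,sp)):
    W=[ray(c,*q,110) for q in p]
    print("housing",n,[w[:2].round().tolist() for w in W],[np.linalg.norm(W[i]-W[i-1]).round() for i in range(4)])
    L=W if np.linalg.norm(W[1]-W[0])>45 else W[1:]+W[:1]
    ctr=np.mean(W,0)[:2];e=(L[1]-L[0])+(L[2]-L[3]);print("ctr",ctr.round(1),"y-axis ang",np.arctan2(e[1],e[0]).round(3))
st=[((x+.5)/5-.5+170,(y+.5)/5-.5+210) for x,y in((683,55),(795,340),(137,592),(37,303))]
W=[ray(t,*q,12) for q in st];f=fit(W,[(80,-170),(-80,-170),(-80,190),(80,190)]);print("station top",f[:3],"nest",(f[0]+f[3]@[0,-100]).round(1))
nb=[((x+.5)/5-.5+170,(y+.5)/5-.5+210) for x,y in((513,207),(668,152),(705,235),(548,290))]
# nest wall outer top corners z=57
print("nest corners z57",[ray(t,*q,57)[:2].round(1).tolist() for q in nb],np.mean([ray(t,*q,57)[:2] for q in nb],0).round(1))
i=s["image"];
np.save
a=cv2.resize(i[195:310,320:470],None,fx=5,fy=5,interpolation=cv2.INTER_CUBIC)[:,:,::-1];cv2.imwrite("pics/st2.png",a)
E
python3 m.py
```

```text
housing top [[633.0, -263.0], [596.0, -306.0], [574.0, -288.0], [610.0, -244.0]] [np.float64(29.0), np.float64(57.0), np.float64(28.0), np.float64(56.0)]
ctr [ 603.3 -275.2] y-axis ang -2.269
housing scene [[572.0, -291.0], [610.0, -244.0], [631.0, -263.0], [596.0, -308.0]] [np.float64(29.0), np.float64(60.0), np.float64(29.0), np.float64(57.0)]
ctr [ 602.1 -276.3] y-axis ang 0.902
station top (array([536. ,  77.2]), np.float64(0.3885), np.float64(1.1)) nest [573.9 -15.3]
nest corners z57 [[585.5, 33.5], [615.0, -43.8], [573.0, -63.4], [543.7, 14.6]] [579.3 -14.8]
```

View pics/st2.png

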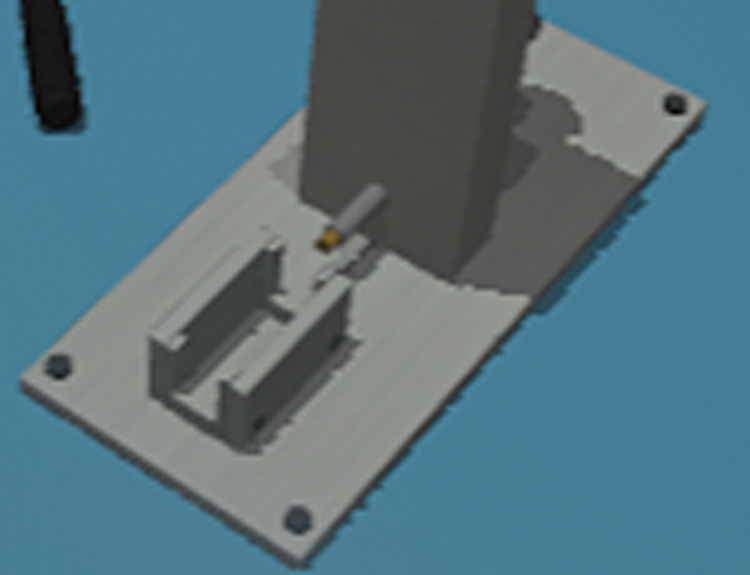

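Scene crop: plate corners at (22,380), (300,565), (707,103). Outer nest-wall top corners are near (150,337), (250,383), (353,283), (262,230).

The choice is confirmed. The slim housing is at about (602.7, -275.7) with its y axis at 0.885 rad. The station is at (536, 77) with yaw 0.389, so the nest is at (573.5, -15.4). I'll go up, then across.

{"method": "move_arm", "body": {"dp": [[0,0,50],[0,0,50],[0,0,50],[23,-44,0],[23,-44,0],[23,-44,0],[23,-44,0],[23,-44,0],[23,-44,0],[23,-44,0]], "rotation": [[0,0,0],[0,0,0],[0,0,0],[0,0,-0.106],[0,0,-0.106],[0,0,-0.106],[0,0,-0.106],[0,0,-0.106],[0,0,-0.106],[0,0,-0.106]], "hand": [1,1,1,1,1,1,1,1,1,1]}}

```text
clock: 1.35
eef_pos: [347.3, 208.1, 355.3]
eef_rot: [-3.141, 0.0, 2.051]
wrist_force: [1.4, 0.6, 0.0]
finger_gap: 93.8
finger_force: 0.0
```

{"method": "move_arm", "body": {"dp": [[23,-44,0],[23,-44,0],[23,-44,0],[23,-44,0],[23,-44,0],[23,-44,0],[23,-44,0],[23,-44,0],[23,-44,0],[23,-44,0]], "rotation": [[0,0,-0.106],[0,0,-0.106],[0,0,-0.106],[0,0,-0.106],[0,0,-0.106],[0,0,-0.106],[0,0,-0.106],[0,0,-0.106],[0,0,-0.106],[0,0,-0.106]], "hand": [1,1,1,1,1,1,1,1,1,1]}}

```text
clock: 2.6
eef_pos: [577.4, -231.9, 355.0]
eef_rot: [-3.141, 0.0, 0.991]
wrist_force: [0.6, 0.4, 0.2]
finger_gap: 94.1
finger_force: 0.0
```

{"method": "move_arm", "body": {"dp": [[25.3,-43.8,0],[0,0,-50],[0,0,-50],[0,0,-50],[0,0,-50],[0,0,-40],[0,0,-25],[0,0,-20],[0,0,0]], "rotation": [[0,0,-0.106],[0,0,0],[0,0,0],[0,0,0],[0,0,0],[0,0,0],[0,0,0],[0,0,0],[0,0,0]], "hand": [1,1,1,1,1,1,1,1,1]}}

```text
clock: 3.72
eef_pos: [601.7, -273.9, 69.1]
eef_rot: [-3.139, 0.0, 0.889]
wrist_force: [0.7, 0.2, -0.5]
finger_gap: 93.8
finger_force: 0.0
```

{"method": "move_arm", "body": {"dp": [[0,0,0],[0,0,0],[0,0,0],[0,0,0],[0,0,0],[0,0,0]], "rotation": [[0,0,0],[0,0,0],[0,0,0],[0,0,0],[0,0,0],[0,0,0]], "hand": [0.4,0.3,0.2,0.2,0.2,0.2], "newtons": 20}}

```text
clock: 4.47
eef_pos: [602.2, -274.2, 70.5]
eef_rot: [3.142, -0.0, 0.889]
wrist_force: [-0.3, 0.1, -0.5]
finger_gap: 37.5
finger_force: 0.0
```

{"method": "move_arm", "body": {"dp": [[0,0,0],[0,0,0],[0,0,0],[0,0,0],[0,0,0],[0,0,0]], "rotation": [[0,0,0],[0,0,0],[0,0,0],[0,0,0],[0,0,0],[0,0,0]], "hand": [0.2,0.2,0.2,0.2,0.2,0.2]}}

```text
clock: 5.22
eef_pos: [602.2, -274.2, 70.5]
eef_rot: [3.142, -0.0, 0.889]
wrist_force: [0.6, 0.4, -1.0]
finger_gap: 29.8
finger_force: 20.0
```

{"method": "move_arm", "body": {"dp": [[0,0,10],[0,0,20],[0,0,40],[0,0,40],[0,0,0],[0,0,0]], "rotation": [[0,0,0],[0,0,0],[0,0,0],[0,0,0],[0,0,0],[0,0,0]], "hand": [0.2,0.2,0.2,0.2,0.2,0.2]}}

```text
clock: 5.98
eef_pos: [601.9, -274.0, 180.1]
eef_rot: [-3.141, 0.0, 0.889]
wrist_force: [-0.1, 0.3, -1.9]
finger_gap: 29.8
finger_force: 20.0
```

```bash
python3 - <<'E'
from cell import manip, camera
from h import *
o=[]
for n,X in(("top",[602,-275,160]),("scene",[602,-275,140])):
    c=camera(n);u,v=proj(c,np.array(X)).astype(int);print(n,u,v)
    o.append(cv2.resize(c["image"][v-40:v+50,u-40:u+40],None,fx=5,fy=5,interpolation=cv2.INTER_CUBIC)[:,:,::-1])
cv2.imwrite("pics/g1.png",np.hstack(o));print(manip.read_state()["eef_pos"],manip.read_state()["joints"])
E
```

```text
top 400 239
scene 263 288
[ 601.71967367 -273.92893588  179.15130498] [-4.82578072e-01  5.72913384e-01  1.19530784e+00 -3.76327717e-05
  1.37563104e+00  1.99385385e-01]
```

View pics/g1.png

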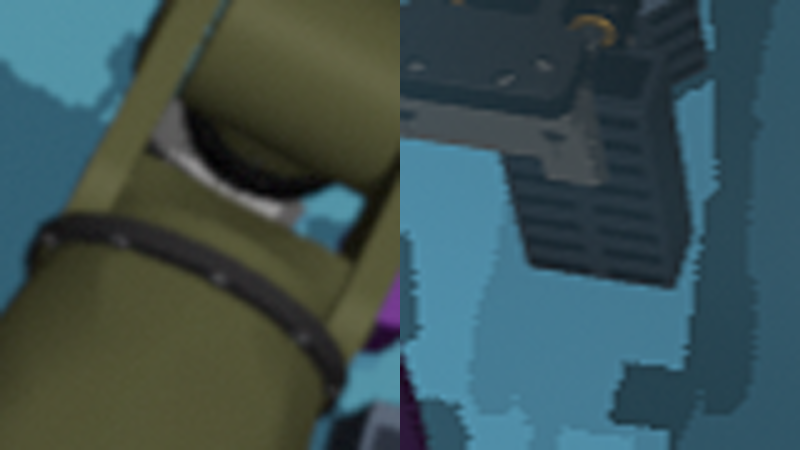

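The grasp is firm and upright. The bottom front corners are at crop (527,266) and (678,288); I use them to check the offset along the housing's width.

```bash
python3 - <<'E'
from h import *
s=load("scene")
W=[ray(s,(x-400+.5)/5-.5+223,(y+.5)/5-.5+248,109.5)[:2] for x,y in((527,266),(678,288))]
print(np.round(W,1),np.linalg.norm(W[1]-W[0])); m=np.mean(W,0);ey=np.array([np.cos(.889),np.sin(.889)]);ex=np.array([ey[1],-ey[0]])
print((m-[601.9,-274])@ey,(m-[601.9,-274])@ex)
E
```

```text
[[ 592.1 -307.3]
 [ 629.4 -260. ]] 60.23534265044733
-1.8907867780397574 12.950371810888294
```

{"method": "move_arm", "body": {"dp": [[-3.6,32.4,0],[-3.6,32.4,0],[-3.6,32.4,0],[-3.6,32.4,0],[-3.6,32.4,0],[-3.6,32.4,0],[-3.6,32.4,0],[-3.6,32.4,0],[0,0,0],[0,0,0]], "rotation": [[0,0,0.134],[0,0,0.134],[0,0,0.134],[0,0,0.134],[0,0,0.134],[0,0,0.134],[0,0,0.134],[0,0,0.134],[0,0,0],[0,0,0]], "hand": [0.2,0.2,0.2,0.2,0.2,0.2,0.2,0.2,0.2,0.2]}}

```text
clock: 7.32
eef_pos: [573.3, -15.4, 179.9]
eef_rot: [-3.141, -0.0, 1.959]
wrist_force: [0.8, -0.3, -2.4]
finger_gap: 29.8
finger_force: 20.0
```

```bash
python3 - <<'E'
from cell import manip
import numpy as np
r=[manip.read_state() for _ in range(1)][0];print(r["eef_pos"],r["eef_rot"],r["wrist_force"])
E
```

```text
[573.27748639 -15.4133265  179.91202545] [-3.14067443e+00 -2.68202653e-04  1.95921370e+00] [ 0.77212895 -0.28324319 -2.43898593]
```

{"method": "move_arm", "body": {"dp": [[0,0.9,-15],[0,0,-18],[0,0,-14],[0,0,0],[0,0,0]], "rotation": [[0,0,0],[0,0,0],[0,0,0],[0,0,0],[0,0,0]], "hand": [0.2,0.2,0.2,0.2,0.2]}}

```text
clock: 7.95
eef_pos: [573.7, -14.1, 133.8]
eef_rot: [3.141, 0.0, 1.961]
wrist_force: [0.6, -0.6, -2.3]
finger_gap: 30.2
finger_force: 20.0
```

```bash
python3 - <<'E'
from cell import manip, camera
from h import *
c=camera("scene");u,v=proj(c,np.array([573,-15,60])).astype(int);print(u,v)
cv2.imwrite("pics/n1.png",cv2.resize(c["image"][v-30:v+30,u-40:u+40],None,fx=10,fy=10,interpolation=cv2.INTER_CUBIC)[:,:,::-1])
print(manip.read_state()["eef_pos"])
E
```

```text
370 255
[573.71808667 -14.10594169 134.02308632]
```

View pics/n1.png

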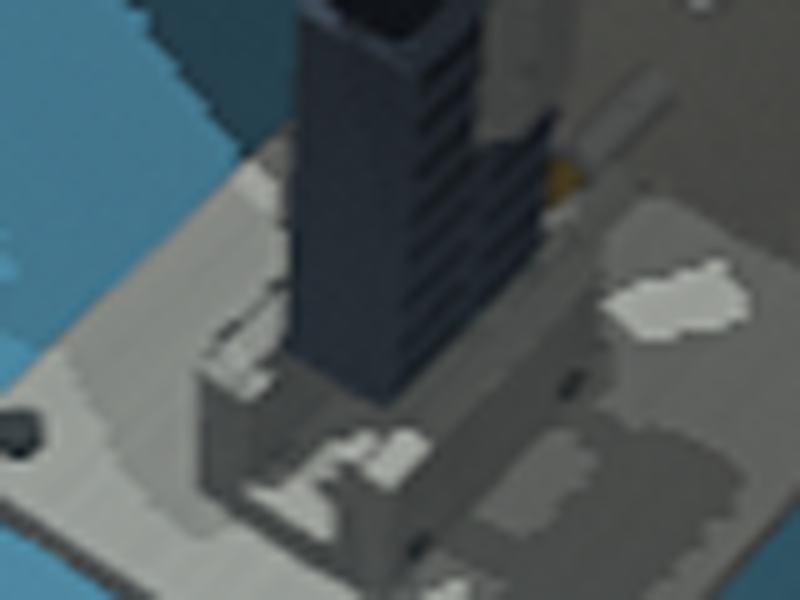

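The housing's bottom hangs just over the nest, with bottom corners at crop (287,355) and (385,405). The nest's left wall front is at (200,370) to (272,392). I compare the two numerically.

```bash
python3 - <<'E'
from h import *
s=load("scene");u0,v0=330,225
px=lambda x,y:((x+.5)/10-.5+u0,(y+.5)/10-.5+v0)
a=.3885;ex=np.array([np.cos(a),np.sin(a)]);ey=np.array([-ex[1],ex[0]])
loc=lambda p:(np.round((p[:2]-[573.7,-15.5])@ex,1),np.round((p[:2]-[573.7,-15.5])@ey,1))
for q in((287,355),(385,405)):print("housing",loc(ray(s,*px(*q),63.3)))
for q in((200,370),(247,397),(272,380),(352,480),(375,490),(432,440)):print("nest",q,loc(ray(s,*px(*q),57)))
for x in(-27,-17,17,27):
  for y in(-42,-32):
    p=np.array([573.7,-15.5])+x*ex+y*ey;z=(proj(s,np.array([*p,57]))-[u0,v0]+.5)*10-.5;print(x,y,z.round())
E
```

```text
housing (np.float64(-11.9), np.float64(-29.9))
housing (np.float64(13.3), np.float64(-27.6))
nest (200, 370) (np.float64(-27.2), np.float64(-41.2))
nest (247, 397) (np.float64(-14.4), np.float64(-40.7))
nest (272, 380) (np.float64(-13.1), np.float64(-33.4))
nest (352, 480) (np.float64(17.5), np.float64(-44.7))
nest (375, 490) (np.float64(23.0), np.float64(-43.7))
nest (432, 440) (np.float64(24.4), np.float64(-24.7))
-27 -42 [199. 373.]
-27 -32 [226. 346.]
-17 -42 [234. 395.]
-17 -32 [262. 368.]
17 -42 [358. 471.]
17 -32 [385. 443.]
27 -42 [395. 494.]
27 -32 [422. 466.]
```

{"method": "move_arm", "body": {"dp": [[-0.2,-1,0],[0,0,-4],[0,0,-4],[0,0,-4],[0,0,-4],[0,0,0]], "rotation": [[0,0,0],[0,0,0],[0,0,0],[0,0,0],[0,0,0],[0,0,0]], "hand": [0.2,0.2,0.2,0.2,0.2,0.2]}}

```text
clock: 8.75
eef_pos: [573.0, -15.1, 117.0]
eef_rot: [-3.141, -0.0, 1.961]
wrist_force: [-0.0, -0.7, -2.0]
finger_gap: 30.0
finger_force: 20.0
```

It's 10 mm into the pocket with no contact force. I continue down.

{"method": "move_arm", "body": {"dp": [[0,0,-5],[0,0,-5],[0,0,-5],[0,0,-5],[0,0,-5],[0,0,-4],[0,0,-3],[0,0,0]], "rotation": [[0,0,0],[0,0,0],[0,0,0],[0,0,0],[0,0,0],[0,0,0],[0,0,0],[0,0,0]], "hand": [0.2,0.2,0.2,0.2,0.2,0.2,0.2,0.2]}}

```text
clock: 9.75
eef_pos: [573.1, -15.1, 85.3]
eef_rot: [-3.141, -0.0, 1.961]
wrist_force: [-0.2, 0.1, -2.0]
finger_gap: 29.9
finger_force: 20.0
```

{"method": "move_arm", "body": {"dp": [[0,0,-1],[0,0,-1],[0,0,0]], "rotation": [[0,0,0],[0,0,0],[0,0,0]], "hand": [0.2,0.2,0.2]}}

```text
clock: 10.12
eef_pos: [573.2, -15.1, 83.4]
eef_rot: [-3.142, -0.0, 1.961]
wrist_force: [0.3, -0.0, -2.4]
finger_gap: 30.1
finger_force: 20.0
```

{"method": "move_arm", "body": {"dp": [[0,0,-0.7],[0,0,-0.7],[0,0,0]], "rotation": [[0,0,0],[0,0,0],[0,0,0]], "hand": [0.2,0.2,0.2]}}

```text
clock: 10.5
eef_pos: [573.3, -15.1, 82.4]
eef_rot: [3.141, 0.0, 1.961]
wrist_force: [-1.2, 1.3, 3.8]
finger_gap: 29.9
finger_force: 20.0
```

{"method": "move_arm", "body": {"dp": [[0,0,-0.5],[0,0,0],[0,0,0]], "rotation": [[0,0,0],[0,0,0],[0,0,0]], "hand": [0.2,0.2,0.2]}}

```text
clock: 10.88
eef_pos: [573.4, -15.1, 82.4]
eef_rot: [3.141, 0.0, 1.961]
wrist_force: [-3.5, 1.0, 7.8]
finger_gap: 30.2
finger_force: 20.0
```

{"method": "move_arm", "body": {"dp": [[0,0,0],[0,0,0],[0,0,0],[0,0,0],[0,0,0],[0,0,0]], "rotation": [[0,0,0],[0,0,0],[0,0,0],[0,0,0],[0,0,0],[0,0,0]], "hand": [0.4,0.6,0.8,0.8,0.8,0.8]}}

```text
clock: 11.62
eef_pos: [573.2, -15.1, 81.5]
eef_rot: [-3.142, -0.0, 1.961]
wrist_force: [-0.3, 0.1, 0.4]
finger_gap: 75.4
finger_force: 0.0
```

{"method": "move_arm", "body": {"dp": [[0,0,10],[0,0,30],[0,0,50],[0,0,50],[0,0,50],[0,0,50],[0,0,40],[0,0,0]], "rotation": [[0,0,0],[0,0,0],[0,0,0],[0,0,0],[0,0,0],[0,0,0],[0,0,0],[0,0,0]], "hand": [0.8,0.8,0.8,0.8,0.8,0.8,0.8,0.8]}}

```text
clock: 12.62
eef_pos: [573.5, -15.1, 365.3]
eef_rot: [3.136, 0.003, 1.961]
wrist_force: [0.1, -0.1, -0.2]
finger_gap: 75.1
finger_force: 0.0
```

```bash
python3 - <<'E'
from cell import manip, camera
from h import *
c=camera("scene")
cv2.imwrite("pics/n2.png",cv2.resize(c["image"][130:320,310:480],None,fx=3,fy=3,interpolation=cv2.INTER_CUBIC)[:,:,::-1])
print(manip.read_state()["eef_pos"],manip.read_state()["joints"].round(3))
a=.3885;ex=np.array([np.cos(a),np.sin(a),0]);ey=np.array([-ex[1],ex[0],0])
ax=ey*np.sin(np.radians(35))+[0,0,np.cos(np.radians(35))];P=np.array([536,77.2,0])+120*ey+[0,0,140]
print("P",P,"ax",ax)
from scipy.spatial.transform import Rotation as Ro
z=-ax
for d in(0,120):print(d,P+d*ax)
print("tilt rotvec (vertical-down tool to -ax):",-ex*np.radians(35), Ro.from_rotvec(-ex*np.radians(35)).apply([0,0,-1]))
E
```

```text
[573.20919349 -15.06852323 362.80093792] [-0.09   0.292  1.174 -0.     1.673 -0.48 ]
P [490.54392508 188.25739621 140.        ] ax [-0.21727111  0.53083255  0.81915204]
0 [490.54392508 188.25739621 140.        ]
120 [464.47139162 251.95730176 238.29824531]
tilt rotvec (vertical-down tool to -ax): [-0.56534252 -0.23139613 -0.        ] [ 0.21727111 -0.53083255 -0.81915204]
```

View pics/n2.png

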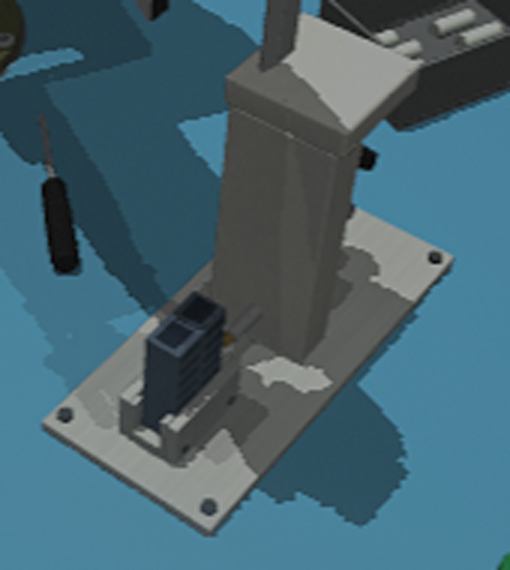

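The housing stands in the nest (crop (180,350)), upright and untouched. The knob is hidden under the hood, around crop (365,157). Next I cross over the hood, shut the fingers, and lean the tool 35° towards +y.

{"method": "move_arm", "body": {"dp": [[-14.7,36,0],[-14.7,36,0],[-14.7,36,0],[-14.7,36,0],[-14.7,36,0],[-14.7,36,0],[-14.7,36,0],[-14.7,36,0],[0,0,0]], "rotation": [[0,0,0],[0,0,0],[0,0,0],[-0.113,-0.0463,0],[-0.113,-0.0463,0],[-0.113,-0.0463,0],[-0.113,-0.0463,0],[-0.113,-0.0463,0],[0,0,0]], "hand": [0,0,0,0,0,0,0,0,0]}}

```text
clock: 13.8
eef_pos: [454.0, 275.7, 358.8]
eef_rot: [-3.135, 0.614, 1.97]
wrist_force: [-0.0, 0.1, -0.1]
finger_gap: 0.4
finger_force: 0.0
```

```bash
cat > tip.py <<'E'
from cell import manip
from h import *
from scipy.spatial.transform import Rotation as Ro
r=manip.read_state();P=np.array([490.5,188.3,140]);ax=np.array([-.2173,.5308,.8192]);ex=np.array([.9255,.3788,0])
R=Ro.from_euler("xyz",r["eef_rot"]);z=R.apply([0,0,1]);d=r["eef_pos"]-P
print(r["clock"],r["eef_pos"].round(1),r["joints"].round(3),"gap",r["finger_gap"].round(1),"along",(d@ax).round(1),"perp",(d-ax*(d@ax)).round(1),"tilt err",np.cross(z,-ax).round(3),"y.ex",(R.apply([0,1,0])@ex).round(4),"F.ax",(r["wrist_force"]@ax).round(2))
E
python3 tip.py
```

```text
Traceback (most recent call last):
  File "tip.py", line 6, in <module>
    print(r["clock"],r["eef_pos"].round(1),r["joints"].round(3),"gap",r["finger_gap"].round(1),"along",(d@ax).round(1),"perp",(d-ax*(d@ax)).round(1),"tilt err",np.cross(z,-ax).round(3),"y.ex",(R.apply([0,1,0])@ex).round(4),"F.ax",(r["wrist_force"]@ax).round(2))
                                                                      ^^^^^^^^^^^^^^^^^^^^^
AttributeError: 'float' object has no attribute 'round'
```

```bash
sed -i 's/r\["finger_gap"\].round(1)/r["finger_gap"]/' tip.py; python3 tip.py
```

```text
13.8 [454.  275.7 358.8] [ 0.752  0.307  1.274 -0.581  1.769  0.299] gap 0.42067682748796953 along 233.6 perp [ 14.2 -36.6  27.5] tilt err [0.003 0.001 0.   ] y.ex 1.0 F.ax -0.07
```

{"method": "move_arm", "body": {"dp": [[2,-2.5,-44],[0,0,-44],[0,0,0],[0,0,0]], "rotation": [[0,0,0],[0,0,0],[0,0,0],[0,0,0]], "hand": [0,0,0,0]}}

```text
clock: 14.3
eef_pos: [458.1, 270.2, 275.3]
eef_rot: [3.14, 0.61, 1.959]
wrist_force: [0.0, 0.4, 0.6]
finger_gap: 0.1
finger_force: 0.0
```

```bash
python3 tip.py; python3 - <<'E'
from cell import camera
from h import *
c=camera("top");P=[490.5,188.3,140];print(proj(c,np.array(P)),proj(load("scene"),np.array(P)))
s=camera("scene");pickle.dump(c,open("top2.pkl","wb"))
a=cv2.resize(s["image"][120:240,370:480],None,fx=4,fy=4,interpolation=cv2.INTER_CUBIC);b=cv2.resize(c["image"][220:340,150:240],None,fx=4,fy=4,interpolation=cv2.INTER_CUBIC)
cv2.imwrite("pics/p1.png",np.hstack([a,b])[:,:,::-1])
E
```

```text
14.3 [458.1 270.2 275.3] [ 0.739  0.34   1.419 -0.569  1.61   0.395] gap 0.13691658194672507 along 161.3 perp [ 2.7 -3.7  3.1] tilt err [-0.001  0.001 -0.001] y.ex 1.0 F.ax 0.7
[201.44853974 284.59996953] [427.95306658 178.18158126]
```

View pics/p1.png

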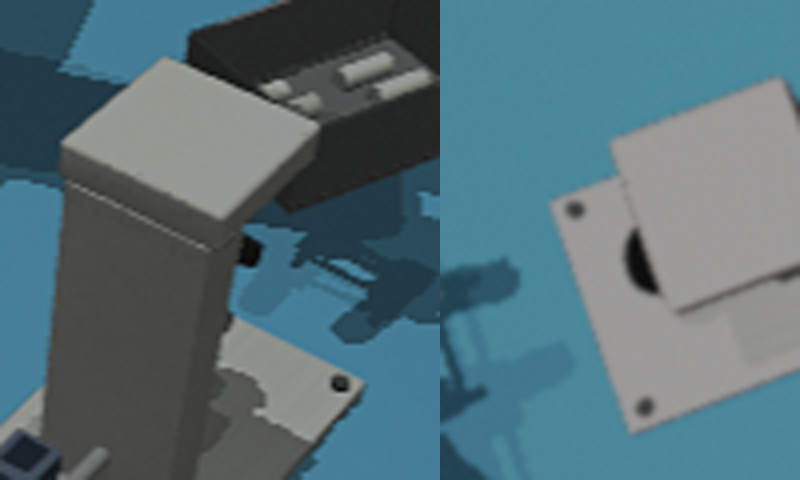

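Left: the knob just shows behind the tower at (250,248). Right: its black rim sticks out under the hood at (627,258). I compare this with the expected rim.

```bash
python3 - <<'E'
from h import *
c=load("top2");P=np.array([490.5,188.3,140]);ax=np.array([-.2173,.5308,.8192]);ex=np.array([.9255,.3788,0]);e2=np.cross(ax,ex)
for o in(0,-14):
    q=np.array([proj(c,P+o*ax+22*(np.cos(t)*ex+np.sin(t)*e2)) for t in np.linspace(0,6.28,200)]);print(o,q[q[:,0].argmin()].round(1),q.max(0).round(1),q.min(0).round(1))
im=c["image"];sub=im[265:300,190:212].max(2)<45
ys,xs=np.nonzero(sub);print(xs.min()+190,ys[xs==xs.min()]+265,ys.min()+265,ys.max()+265,len(xs))
for v in range(274,298,2):
    x=np.nonzero(sub[v-265])[0]; print(v,x.min()+190 if len(x) else None,x.max()+190 if len(x) else None)
E
```

```text
0 [194.7 283.6] [208.4 293.9] [194.7 275.2]
-14 [199.  282.8] [212.6 293.1] [199.  274.5]
197 [281 282 283 284 285 286] 279 292 51
274 None None
276 None None
278 None None
280 198 199
282 197 199
284 197 200
286 197 201
288 198 202
290 199 202
292 202 203
294 None None
296 None None
```

{"method": "move_arm", "body": {"dp": [[4,-12,-22],[5.4,-13.3,-20.5],[5.4,-13.3,-20.5],[5.4,-13.3,-20.5],[5.4,-13.3,-20.5],[1.1,-2.7,-4.1],[0,0,0]], "rotation": [[0,0,0],[0,0,0],[0,0,0],[0,0,0],[0,0,0],[0,0,0],[0,0,0]], "hand": [0,0,0,0,0,0,0]}}

```text
clock: 15.28
eef_pos: [484.6, 202.9, 166.5]
eef_rot: [3.141, 0.61, 1.96]
wrist_force: [-1.1, -0.1, 0.4]
finger_gap: 0.5
finger_force: 0.0
```

```bash
python3 tip.py
```

```text
15.275 [484.6 202.9 166.5] [ 0.616  0.385  1.622 -0.611  1.339  0.434] gap 0.4764482538103496 along 30.7 perp [ 0.8 -1.7  1.3] tilt err [-0.001  0.001 -0.001] y.ex 1.0 F.ax 0.49
```

{"method": "move_arm", "body": {"dp": [[2.2,-5.3,-8.2],[2.2,-5.3,-8.2],[1.1,-2.7,-4.1],[0.7,-1.6,-2.5],[0.7,-1.6,-2.5],[0,0,0]], "rotation": [[0,0,0],[0,0,0],[0,0,0],[0,0,0],[0,0,0],[0,0,0]], "hand": [0,0,0,0,0,0]}}

```text
clock: 16.02
eef_pos: [491.2, 186.1, 140.2]
eef_rot: [-3.141, 0.611, 1.961]
wrist_force: [-3.0, 1.4, 4.2]
finger_gap: 0.3
finger_force: 2.3
```

```bash
python3 tip.py
```

```text
16.025 [491.2 186.1 140.2] [ 0.584  0.408  1.658 -0.629  1.275  0.445] gap 0.30344389547434236 along -1.2 perp [ 0.5 -1.6  1.1] tilt err [-0.  0. -0.] y.ex 1.0 F.ax 4.82
```

Contact on the knob at about 5 N. Now I push along the axis.

{"method": "move_arm", "body": {"dp": [[0.87,-2.12,-3.28],[0.87,-2.12,-3.28],[0.87,-2.12,-3.28],[0.87,-2.12,-3.28],[0.87,-2.12,-3.28],[0,0,0]], "rotation": [[0,0,0],[0,0,0],[0,0,0],[0,0,0],[0,0,0],[0,0,0]], "hand": [0,0,0,0,0,0]}}

```text
clock: 16.77
eef_pos: [495.6, 175.5, 123.7]
eef_rot: [-3.141, 0.611, 1.961]
wrist_force: [-4.3, 4.0, 8.0]
finger_gap: 0.5
finger_force: 4.8
```

```bash
python3 tip.py
```

```text
16.775 [495.6 175.5 123.7] [ 0.563  0.425  1.678 -0.641  1.234  0.452] gap 0.543457865291193 along -21.3 perp [ 0.5 -1.5  1.1] tilt err [-0.  0. -0.] y.ex 1.0 F.ax 9.68
```

{"method": "move_arm", "body": {"dp": [[0.43,-1.06,-1.64],[0.43,-1.06,-1.64],[0.22,-0.53,-0.82],[0,0,0]], "rotation": [[0,0,0],[0,0,0],[0,0,0],[0,0,0]], "hand": [0,0,0,0]}}

```text
clock: 17.27
eef_pos: [496.5, 173.4, 120.4]
eef_rot: [3.141, 0.61, 1.96]
wrist_force: [-11.0, 7.3, 16.5]
finger_gap: 0.4
finger_force: 9.8
```

```bash
python3 tip.py
```

```text
17.275 [496.5 173.4 120.4] [ 0.559  0.428  1.683 -0.644  1.225  0.454] gap 0.3975568074779865 along -25.2 perp [ 0.5 -1.5  1.1] tilt err [-0.001  0.001 -0.001] y.ex 1.0 F.ax 19.76
```

The plunger is on its stop (20 N against an 11 N spring). I hold for about a second, then back off along the axis.

{"method": "move_arm", "body": {"dp": [[0,0,0],[0,0,0],[0,0,0],[0,0,0],[0,0,0],[0,0,0],[0,0,0],[0,0,0]], "rotation": [[0,0,0],[0,0,0],[0,0,0],[0,0,0],[0,0,0],[0,0,0],[0,0,0],[0,0,0]], "hand": [0,0,0,0,0,0,0,0]}}

```text
clock: 18.27
eef_pos: [496.6, 173.4, 120.5]
eef_rot: [3.141, 0.61, 1.96]
wrist_force: [-10.9, 7.1, 14.7]
finger_gap: 0.4
finger_force: 9.8
```

```bash
python3 tip.py
```

```text
18.275 [496.6 173.4 120.5] [ 0.559  0.428  1.682 -0.644  1.225  0.454] gap 0.38250452380590066 along -25.2 perp [ 0.6 -1.5  1.1] tilt err [-0.001  0.001 -0.001] y.ex 1.0 F.ax 18.14
```

{"method": "move_arm", "body": {"dp": [[-1.1,2.7,4.1],[-2.2,5.3,8.2],[-2.2,5.3,8.2],[-3.3,8,12.3],[-5.4,13.3,20.5],[-5.4,13.3,20.5],[-5.4,13.3,20.5],[-5.4,13.3,20.5],[-5.4,13.3,20.5],[0,0,0]], "rotation": [[0,0,0],[0,0,0],[0,0,0],[0,0,0],[0,0,0],[0,0,0],[0,0,0],[0,0,0],[0,0,0],[0,0,0]], "hand": [0,0,0,0,0,0,0,0,0,0]}}

```text
clock: 19.52
eef_pos: [460.9, 261.4, 255.7]
eef_rot: [3.14, 0.61, 1.961]
wrist_force: [-1.5, 0.6, 0.3]
finger_gap: 0.2
finger_force: 0.0
```

```bash
python3 tip.py; python3 - <<'E'
from cell import camera
from h import *
c=camera("top");im=c["image"];sub=im[265:300,190:212].max(2)<45;ys,xs=np.nonzero(sub);print("knob",xs.min()+190,len(xs))
s=camera("scene");a=cv2.resize(s["image"][120:310,170:480],None,fx=2,fy=2);b=cv2.resize(im[215:335,180:240],None,fx=3,fy=3)
cv2.imwrite("pics/f.png",np.hstack([a,cv2.copyMakeBorder(b,0,20,0,0,0)])[:,:,::-1])
E
```

```text
19.525 [460.9 261.4 255.7] [ 0.725  0.344  1.46  -0.572  1.563  0.405] gap 0.18295852376203814 along 140.0 perp [ 0.9 -1.2  1. ] tilt err [-0.002  0.002 -0.001] y.ex 1.0 F.ax 0.89
knob 197 51
```

View pics/f.png

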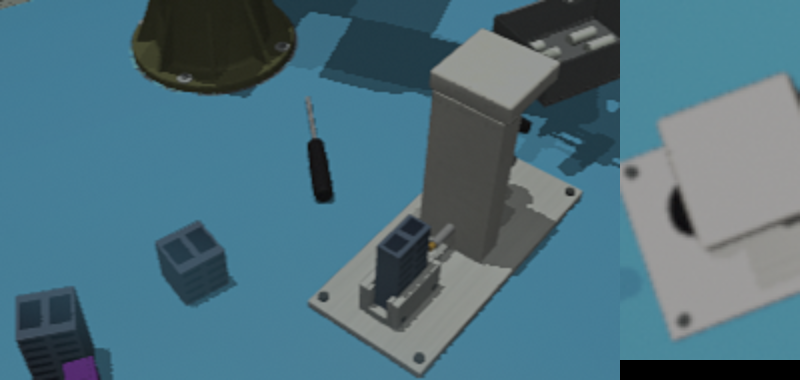

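The housing stands in the nest at (400,265). The knob is back out, with its rim at the same pixel as before (197). The squat housing at (192,262) and the wide housing at (52,335) are in place, so I hand in.

```bash
python3 -c "
from cell import manip
print(manip.sign_off())"
```

```text
the job is handed in; nothing more can be done
None
```

The job is handed in at about 19.5 s on the robot's clock: the slim housing stands fully down in the nest, the plunger was pushed to its stop, held for just over a second and sprang back, and the other two housings were not touched.

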